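# Set up a brass bush on its spacer over a locating post

### The arm

A 7-joint arm with a two-finger parallel gripper is mounted at the origin on a cart in front of the work surface, level with it; the furniture and walls round the work are solid. World frame = base frame: x ahead of the robot, y to its left, z up, the work surface at z = 0. Lengths are in m, angles in rad, forces in N, time in s.
With the tool pointing down it reaches from about 0.4 to 0.85 m from the base axis. Payload 10.4 kg.
Tool frame: the origin (TCP) lies where the fingers leave the gripper's body, on its centre line; the fingertips stand 70 mm ahead of it and the grasp point (between the pads) lies r.grip_depth ahead of it (r.grip_depth is the distance from the TCP to the grasp point, in m); z points along the fingers, y is the direction in which the jaws open and shut (so a half turn about z gives the same grasp; the last joint's range is limited). The gripper opens to 87 mm and grips with 3 to 60 N. Pads are 19 mm wide; open, the fingers measure 117 mm over their backs; the gripper's body (75 mm by 190 mm) begins 51 mm behind the grasp point.
Start: joints at [1.25, 0.332, -0.065, 1.46, 0.022, 1.35, -0.088], TCP at [0.183, -0.598, 0.292] pointing down, gripper open.
Joint ranges: [-2.6, 2.6], [-0.5, 2.12], [-1.47, 1.34], [0.16, 2.42], [-1.27, 4.41], [0.06, 2.06], [-2.6, 2.6]. Speed limits (rad/s): [2.22, 2.22, 2.79, 2.79, 3.14, 3.14, 3.14].

### API

Orientations are given as a unit quaternion [x, y, z, w].
In Python, from bench import monitor, viewer, workorder, nets, r gives the robot as it stands.
- The arm moves only by the tool drive_tool, never from a script. Its argument "plan" is a list of rows, each an object of numbers: "rx", "ry", "rz": the turn, a rotation vector about the tool's x, y, z in units of 360 degrees (1.0 is 360 degrees); "x", "y", "z": the shift along the tool's x, y, z in units of 1000 mm (1.0 is 1000 mm); "fingers": the opening, from 0 (shut) to 1 (fully open). In form: [{"rx": .., "ry": .., "rz": .., "x": .., "y": .., "z": .., "fingers": ..}, ...]. A call has 1 to 12 rows; each row is the pose to reach, as a shift and turn from the pose commanded when the call began, along the tool's axes at that moment, turning the shorter way round; what a row does not reach only later rows make up. A row lasts 1/8 s, in which the tool goes at most 62.5 mm and 10.7 degrees, less where a joint would pass 70% of its speed; a pose out of reach is approached as far as the arm can. A call with a number of a shift or a turn outside -1 to 1 is refused whole. A call with a gripper value outside its range is refused whole. The fingers move at their own pace and stop on an object; "squeeze" is the grip in N (left out, the last holds). Time passes only in rows, so rows that repeat a pose let the fingers close. It gives the time, the measured TCP pose, the force and the opening at its end, in the units of the state.
- monitor.read_state(): the state, without advancing time (a new reading comes with each control period).
- viewer.camera(name): name is "scene" or "side" or "wrist"; returns a dict with "color" (400x640x3 uint8, red, green, blue), "depth" (400x640 float32, m along the optical axis (not along the pixel's ray), 0 where there is no reading), "camera_matrix" (3x3 intrinsics, pixels), "xyz" and "rotation" of the camera in the world. Camera axes: x right, y down, z forward; pixel columns grow to the right and rows downward; lengths in m; the calibration is good to about 2 mm. A picture is of the moment at which its call begins.
- workorder.close_job(): hands the job in, once; it reports no verdict.
Trained networks look in the newest picture that a camera, given by its name, has taken for a name from the list of things; names that differ only in an ending like _2 or _b are one class to them, and where a whole thing is asked for, a point or a joint stands for the part that bears it (a point fixed in the world has none). Each returns a list of dicts, best first, with "confidence" (0 to 1); they miss things now and then, are a little off and sometimes report something else, mostly with a low value. They report only what shows in the picture. A call takes as long as a camera call. They do not tell look-alikes from the thing itself.
- nets.find_in(label, camera): "centre" ([x, y, z] in m, in world coordinates, good to about 4 mm: the middle of the surface that is visible of it).
- nets.regions_of(label, camera): "region" (400x640 bool, what is visible of it).
The state is a dict: "time": time; "joint_positions": joint angles; "joint_vel": joint speeds; "joint_torque": joint torques, N m; "ee_pos": TCP position; "eef_rot": TCP orientation; "ft_force": force on the tool from outside, world axes, zero at the start; "torque": the same for the moment, N m; "width": finger opening in m.
Only numpy, scipy, OpenCV 4.12 (cv2) and the standard library are available. Lean on these libraries where they do the work, as an engineer would, in place of code of your own. Each camera call takes 0.05 s, during which the arm holds its last target.

### The job

Set up the brass bush for measuring: thread the blue spacer ring over the upright post of the fixture and lower it until it sits flat on the base plate, then thread the brass bush over the same post and lower it until it sits flat on the spacer. Lower each ring all the way down before letting go, do not drop it down the post, and leave the plain grey steel ring gauge where it lies.

Things in the scene. Friction and masses are not known exactly. Their poses are not given: they have to be found in the camera images.
- post_seat (a point): Fixture, fixed to the worktop: a square bright metal plate 96 x 96 x 12 mm with a flush screw in each corner and one upright steel post in the middle. The post is 14 mm thick and stands 54 mm above the plate; its top 14 mm taper to a 6 mm tip. This point is the foot of the post, on its axis, level with the plate's upper face (12 mm above the worktop); z points up along the post.
- spacer_center (a point): Blue spacer ring lying flat, loose: outer diameter 56 mm, bore 34 mm right through, 22 mm high, 90 g or so, with one fine dark line round the outside. The point is on the ring's axis, half-way up; z is that axis. Both faces are alike. It goes on the post first.
- bush_center (a point): Brass bush lying flat on its end face, loose: a plain brass ring of outer diameter 44 mm, bore 30 mm right through, 26 mm high, 130 g or so, with two fine dark lines round the outside. The point is on the ring's axis, half-way up; z is that axis. Both faces are alike. It goes on top of the spacer.
- steel_ring_center (a point): Plain grey steel ring gauge, loose, lying flat: outer diameter 52 mm, 18 mm high. A bystander; it is not used. The point is on its axis, half-way up. A grey flange of 57 mm with a raised hub lies loose near by too and is not used either.
Things that resemble listed ones, but are neither listed nor needed, are in the scene too. Of the things shaped like the part that bears post_seat, the aluminium one is meant.

How it is judged:
By the outcome, as a careful person would: the job done as asked, in the order asked, and still so for the second after the job is handed in, with the robot touching nothing.
It also fails if it takes over 69 s, if anything falls off the work surface, if the arm or the gripper's body presses on something with over 40 N, if the wrist force passes 120 N, or if a joint passes its speed limit or range.

## Working session

There is one attempt and no reset: what is moved stays moved. The work goes in short steps, Python scripts to look and compute and a tool call to move; the robot and the scene stay as the last step left them, time stands still between calls to the robot, and variables do not carry over. Pictures are saved under pics/ and viewed, and the job is handed in when it is done.

Besides the shell and the picture viewer there is one more tool, called after "Request:" as a command line: name --argument value ..., lists and objects as JSON in quotes. drive_tool: Moves the arm, as the interface text tells. Its arguments: {"type":"object","properties":{"plan":{"type":"array","items":{"type":"object","properties":{"rx":{"type":"number","minimum":-1,"maximum":1},"ry":{"type":"number","minimum":-1,"maximum":1},"rz":{"type":"number","minimum":-1,"maximum":1},"x":{"type":"number","minimum":-1,"maximum":1},"y":{"type":"number","minimum":-1,"maximum":1},"z":{"type":"number","minimum":-1,"maximum":1},"fingers":{"type":"number"}}}},"squeeze":{"type":"number"}},"required":["plan"]}

```bash
ls; mkdir -p pics
cat > h.py <<'E'
import numpy as np, cv2
from bench import monitor, viewer, workorder, nets, r
def snap(cam,name):
    c=viewer.camera(cam); cv2.imwrite(f'pics/{name}.png',c['color'][:,:,::-1]); return c
def cloud(c):
    d=c['depth'];K=c['camera_matrix'];v,u=np.mgrid[:d.shape[0],:d.shape[1]]
    p=np.stack([(u-K[0,2])/K[0,0]*d,(v-K[1,2])/K[1,1]*d,d],-1)
    return p@np.array(c['rotation']).T+np.array(c['xyz'])
E
python3 - <<'E'
from h import *
print(r.grip_depth, monitor.read_state())
for cam in ['scene','side']:
    c=snap(cam,cam+'0'); print(cam,c['xyz'],c['rotation'])
    for l in ['post_seat','spacer_center','bush_center','steel_ring_center']:
        print(l,[(np.round(d['centre'],3),round(d['confidence'],2)) for d in nets.find_in(l,cam)])
E
```

```text
pics
0.051 {'time': 0.0, 'joint_positions': array([ 1.25041008,  0.33287571, -0.06467702,  1.46099402,  0.02164729,
        1.34989077, -0.08848743]), 'joint_vel': array([ 0.00019208, -0.00257086,  0.00037831,  0.0002573 , -0.00092577,
        0.00168053,  0.00026895]), 'joint_torque': array([ 2.29689413e-04, -6.23272562e+01,  2.46732304e-02, -3.89893055e+01,
       -6.13057776e-02,  3.99638282e-02,  1.72192599e-04]), 'ee_pos': array([ 0.18326084, -0.59720915,  0.29142627]), 'eef_rot': array([ 9.88933882e-01,  1.48355098e-01, -1.69785807e-04, -7.15932019e-04]), 'ft_force': array([-0.06041244,  0.44822684, -1.66340672]), 'torque': array([-0.02732211, -0.02383672,  0.01954833]), 'width': 0.08726226072823323}
scene [-0.02381931  0.21953204  0.58870371] [-0.41502128  0.80558422 -0.37125972  0.20237988]
post_seat [(array([0.626, 0.024, 0.017]), 0.71), (array([ 0.629, -0.123,  0.014]), 0.69)]
spacer_center [(array([ 0.443, -0.01 ,  0.025]), 0.69)]
bush_center [(array([ 0.44 , -0.161,  0.02 ]), 0.64)]
steel_ring_center [(array([ 0.437, -0.332,  0.017]), 0.83)]
side [ 0.08002987 -0.96212583  0.41748729] [ 0.7999736  -0.22420612  0.14023408 -0.53861699]
post_seat [(array([ 0.633, -0.136,  0.012]), 0.84), (array([ 0.638, -0.012,  0.014]), 0.77)]
spacer_center []
bush_center [(array([ 0.449, -0.179,  0.021]), 0.95)]
steel_ring_center [(array([ 0.435, -0.343,  0.016]), 0.92), (array([ 0.446, -0.178,  0.019]), 0.21)]
```

View pics/scene0.png

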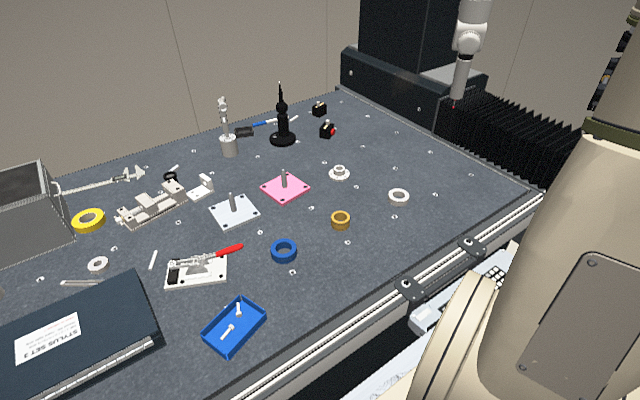

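View pics/side0.png

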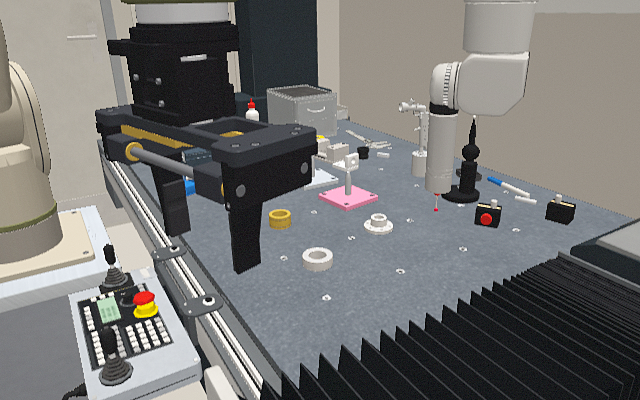

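```bash
cat > m.py <<'E'
from h import *
from scipy.optimize import least_squares
def meas(cam,name):
    c=snap(cam,name); P=cloud(c); ok=c['depth']>0
    return c,P,ok
E
python3 - <<'E'
from m import *
c,P,ok=meas('scene','s1')
np.savez('s1.npz',P=P,d=c['depth'],col=c['color'])
def near(x,y,rad,z0,z1): return ok&(np.hypot(P[...,0]-x,P[...,1]-y)<rad)&(P[...,2]>z0)&(P[...,2]<z1)
for n,x,y,h,R in [('spacer',.443,-.01,.022,.028),('bush',.44,-.165,.026,.022),('steel',.437,-.335,.018,.026)]:
    m=near(x,y,.05,h-.004,h+.006); q=P[m]; 
    print(n,len(q),q[:,2].mean(), q.min(0),q.max(0),(q.min(0)+q.max(0))/2)
for x,y in [(.626,.024),(.629,-.123)]:
    m=near(x,y,.06,.03,.07); q=P[m]; print('post',len(q),q.mean(0),q.max(0),np.median(q,0))
    m=near(x,y,.08,.006,.018); q=P[m]; print('plate',q.min(0),q.max(0),q[:,2].mean(), cv2.minAreaRect((q[:,:2]*1000).astype(np.float32)))
m=ok&(abs(P[...,2])<.01); print('table z',np.median(P[m][:,2]))
# height map of work region
H={}
q=P[ok&(P[...,2]>.012)&(P[...,0]>.3)&(P[...,0]<1)&(P[...,1]>-.6)&(P[...,1]<.4)]
ix=((q[:,0]-.3)/.025).astype(int); iy=((q[:,1]+.6)/.025).astype(int)
G=np.zeros((28,40)); np.maximum.at(G,(ix,iy),q[:,2])
print('cols y from -.6 step .025')
for i in range(28): print('%.3f'%(.3+.025*i),' '.join('%3d'%(g*1000) if g else '  .' for g in G[i]))
E
```

```text
Traceback (most recent call last):
  File "m.py", line 4, in meas
    c=snap(cam,name); P=cloud(c); ok=c['depth']>0
                        ~~~~~^^^
  File "h.py", line 8, in cloud
    return p@np.array(c['rotation']).T+np.array(c['xyz'])
           ~^~~~~~~~~~~~~~~~~~~~~~~~~~
ValueError: matmul: Input operand 1 has a mismatch in its core dimension 0, with gufunc signature (n?,k),(k,m?)->(n?,m?) (size 4 is different from 3)
```

```bash
python3 -c "
import cv2
a=cv2.imread('pics/scene0.png')[150:330,150:430]
cv2.imwrite('pics/z0.png',cv2.resize(a,None,fx=2.8,fy=2.8,interpolation=cv2.INTER_CUBIC))"
```

```text
(no output)
```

View pics/z0.png

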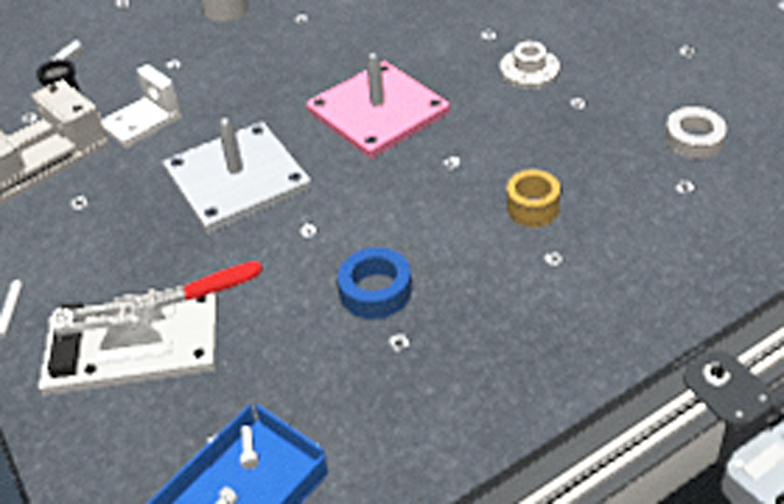

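The rotation is a quaternion. The picture shows the aluminium plate at about (233,211) in the full image, the pink look-alike at (285,187), the blue spacer at (284,250), the brass bush at (341,220), and a red clamp handle beside the spacer at (232,250).

```bash
sed -i "s/np.array(c\['rotation'\]).T/Rotation.from_quat(c['rotation']).as_matrix().T/; 1a from scipy.spatial.transform import Rotation" h.py
cat > a.py <<'E'
from m import *
import sys
cam,tag=sys.argv[1:3]
c,P,ok=meas(cam,tag)
np.savez(tag+'.npz',P=P,d=c['depth'],col=c['color'])
def near(x,y,rad,z0,z1): return ok&(np.hypot(P[...,0]-x,P[...,1]-y)<rad)&(P[...,2]>z0)&(P[...,2]<z1)
for n,x,y,h,R in [('spacer',.443,-.01,.022,.028),('bush',.445,-.172,.026,.022),('steel',.437,-.335,.018,.026)]:
    m=near(x,y,.05,h-.004,h+.006); q=P[m]
    if len(q)<20: print(n,'none');continue
    print(n,len(q),q[:,2].mean().round(4),((q.min(0)+q.max(0))/2).round(4),(q.max(0)-q.min(0)).round(4),q.mean(0).round(4))
for x,y in [(.626,.024),(.629,-.123)]:
    m=near(x,y,.06,.03,.07); q=P[m]
    if len(q)<5: continue
    print('post',len(q),q.mean(0).round(4),q.max(0).round(4))
    m=near(x,y,.08,.008,.018); q=P[m]; print('plate',q[:,2].mean(), cv2.minAreaRect((q[:,:2]*1000).astype(np.float32)))
m=ok&(abs(P[...,2])<.01); print('table z',np.median(P[m][:,2]))
if len(sys.argv)>3:
  q=P[ok&(P[...,2]>.012)&(P[...,0]>.3)&(P[...,0]<1)&(P[...,1]>-.6)&(P[...,1]<.4)]
  ix=((q[:,0]-.3)/.025).astype(int); iy=((q[:,1]+.6)/.025).astype(int)
  G=np.zeros((28,40)); np.maximum.at(G,(ix,iy),q[:,2])
  print('cols y from -.6 step .025')
  for i in range(28): print('%.3f'%(.3+.025*i),' '.join('%3d'%(g*1000) if g else '  .' for g in G[i]))
E
python3 a.py scene s1 map; python3 a.py side d1
```

```text
spacer 294 0.0217 [ 0.4494 -0.0114  0.0214] [0.0562 0.054  0.0067] [ 0.4472 -0.0104  0.0217]
bush 136 0.0253 [ 0.4511 -0.1649  0.025 ] [0.0445 0.0436 0.0059] [ 0.4503 -0.164   0.0253]
steel 180 0.0176 [ 0.4358 -0.3356  0.0173] [0.052  0.051  0.0066] [ 0.4353 -0.3349  0.0176]
post 77 [0.6269 0.0203 0.0484] [0.6341 0.0258 0.0669]
plate 0.01225708270226517 ((629.241455078125, 19.514995574951172), (96.39840698242188, 98.3353042602539), 89.4255599975586)
post 67 [ 0.6354 -0.1263  0.0484] [ 0.6421 -0.1211  0.0681]
plate 0.012243809514146204 ((638.5983276367188, -127.14878845214844), (97.88463592529297, 96.13370513916016), 7.828855514526367)
table z -2.0065074582353848e-05
cols y from -.6 step .025
0.300   .   .   .   .   .   .   .   .   .   .   .   .   .   .   .   .   .   .   .   .   .   .   .   .   .   .   .   .  22  23  24  24   .   .   .   .   .   .   .   .
0.325   .   .   .   .   .   .   .   .   .   .   .   .   .   .   .   .   .   .   .   .   .   .   .   .   .   .   .  24  23   .  33  29  22   .   .   .   .   .   .   .
0.350   .   .   .   .   .   .   .   .   .   .   .   .   .   .   .  
[... 4145 characters left out ...]
 16  16  17  17  16   .   .   .   .   .   .   .   .   .   .   .   .   .   .   .   .   .   .   .   .   .
spacer none
bush 137 0.0251 [ 0.4489 -0.1673  0.0249] [0.0422 0.0427 0.0058] [ 0.448  -0.1679  0.0251]
steel 324 0.0173 [ 0.4352 -0.3373  0.0168] [0.0512 0.0533 0.0055] [ 0.4343 -0.3394  0.0173]
post 38 [0.6297 0.0141 0.0467] [0.6342 0.0175 0.0665]
plate 0.01161342223227852 ((649.343505859375, -3.7307586669921875), (131.28521728515625, 71.24388122558594), 46.24961471557617)
post 87 [ 0.6345 -0.131   0.0474] [ 0.6413 -0.1239  0.0654]
plate 0.011787548897287137 ((636.3292236328125, -127.55775451660156), (97.85116577148438, 100.6239242553711), 7.474973678588867)
table z -0.0003513830164090237
```

```bash
cat > go.py <<'E'
from h import *
import sys
x,y,z,yaw=map(float,sys.argv[1:5])  # yaw deg of tool x in world
s=monitor.read_state(); R=Rotation.from_quat(s['eef_rot'])
a=np.radians(yaw); X=np.array([np.cos(a),np.sin(a),0]);Z=np.array([0,0,-1.]);T=Rotation.from_matrix(np.c_[X,np.cross(Z,X),Z])
d=R.inv().apply(np.array([x,y,z])-s['ee_pos']); rv=(R.inv()*T).as_rotvec()/(2*np.pi)
print('t',round(s['time'],2),'pos',s['ee_pos'].round(4),'w',s['width'].round(4),'F',s['ft_force'].round(1)); print('shift',d.round(4),'turn',rv.round(4), 'j',s['joint_positions'].round(2))
E
python3 go.py .448 -.012 .25 90
python3 - <<'E'
from h import *
c=viewer.camera('side');P=cloud(c)
for v,u in [(190,440),(100,480),(60,495),(150,440)]: print(P[v,u].round(3))
E
```

```text
[ 0.478 -0.567  0.202]
[ 0.485 -0.607  0.316]
[ 0.494 -0.613  0.357]
[ 0.475 -0.564  0.252]Traceback (most recent call last):
  File "go.py", line 7, in <module>
    print('t',round(s['time'],2),'pos',s['ee_pos'].round(4),'w',s['width'].round(4),'F',s['ft_force'].round(1)); print('shift',d.round(4),'turn',rv.round(4), 'j',s['joint_positions'].round(2))
                                                                ^^^^^^^^^^^^^^^^
AttributeError: 'float' object has no attribute 'round'
```

```bash
sed -i "s/s\['width'\].round(4)/round(s['width'],4)/" go.py; python3 go.py .448 -.012 .25 90
```

```text
t 0.7 pos [ 0.1834 -0.5975  0.2923] w 0.0872 F [ 0.5 -1.   0.5]
shift [ 0.4248 -0.4821  0.0422] turn [ 0.      0.     -0.2026] j [ 1.25  0.33 -0.06  1.46  0.02  1.35 -0.09]
```

Request:
drive_tool --plan '[{"x":0.425,"y":-0.482,"z":0.0,"rz":-0.2026,"fingers":1},{"x":0.425,"y":-0.482,"z":0.0,"rz":-0.2026,"fingers":1},{"x":0.425,"y":-0.482,"z":0.0,"rz":-0.2026,"fingers":1},{"x":0.425,"y":-0.482,"z":0.0,"rz":-0.2026,"fingers":1},{"x":0.425,"y":-0.482,"z":0.0,"rz":-0.2026,"fingers":1},{"x":0.425,"y":-0.482,"z":0.0,"rz":-0.2026,"fingers":1}]'

```text
validation failed for argument at $.pl...
```

Request:
drive_tool --plan '[{"rx":0.0,"ry":0.0,"rz":-0.2026,"x":0.425,"y":-0.482,"z":0.0,"fingers":1.0},{"rx":0.0,"ry":0.0,"rz":-0.2026,"x":0.425,"y":-0.482,"z":0.0,"fingers":1.0},{"rx":0.0,"ry":0.0,"rz":-0.2026,"x":0.425,"y":-0.482,"z":0.0,"fingers":1.0},{"rx":0.0,"ry":0.0,"rz":-0.2026,"x":0.425,"y":-0.482,"z":0.0,"fingers":1.0}]'

```text
time: 1.2
ee_pos: [0.2871, -0.3678, 0.2925]
eef_rot: [0.864, 0.503, -0.0, 0.0]
ft_force: [1.3, -0.1, 0.2]
width: 0.0869
```

```bash
python3 go.py .448 -.012 .25 90
```

```text
t 1.2 pos [ 0.2871 -0.3678  0.2925] w 0.0869 F [ 1.3 -0.1  0.2]
shift [ 0.3889 -0.036   0.0422] turn [ 0.0001  0.0001 -0.0823] j [ 1.11 -0.   -0.29  1.85 -0.    1.3   0.3 ]
```

Request:
drive_tool --plan '[{"rx":0.0,"ry":0.0,"rz":-0.08,"x":0.38,"y":-0.035,"z":0.042,"fingers":1.0},{"rx":0.0,"ry":0.0,"rz":-0.08,"x":0.38,"y":-0.035,"z":0.042,"fingers":1.0},{"rx":0.0,"ry":0.0,"rz":-0.08,"x":0.38,"y":-0.035,"z":0.042,"fingers":1.0},{"rx":0.0,"ry":0.0,"rz":-0.08,"x":0.38,"y":-0.035,"z":0.042,"fingers":1.0},{"rx":0.0,"ry":0.0,"rz":-0.08,"x":0.38,"y":-0.035,"z":0.042,"fingers":1.0},{"rx":0.0,"ry":0.0,"rz":-0.08,"x":0.38,"y":-0.035,"z":0.042,"fingers":1.0},{"rx":0.0,"ry":0.0,"rz":-0.08,"x":0.38,"y":-0.035,"z":0.042,"fingers":1.0},{"rx":0.0,"ry":0.0,"rz":-0.08,"x":0.38,"y":-0.035,"z":0.042,"fingers":1.0}]'

```text
time: 2.2
ee_pos: [0.4459, -0.023, 0.2502]
eef_rot: [0.714, 0.7, -0.0, -0.0]
ft_force: [0.1, -0.4, -0.6]
width: 0.087
```

```bash
python3 go.py .448 -.012 .25 90; python3 a.py wrist w1
```

```text
t 2.2 pos [ 0.4459 -0.023   0.2502] w 0.087 F [ 0.1 -0.4 -0.6]
shift [0.0111 0.0019 0.0002] turn [-0.      0.     -0.0031] j [ 0.72  0.01 -0.76  1.93  0.    1.21 -0.06]
spacer 1791 0.0218 [ 0.4501 -0.0102  0.0213] [0.0546 0.0545 0.0065] [ 0.4503 -0.0095  0.0218]
bush 485 0.0255 [ 0.4518 -0.1684  0.025 ] [0.0422 0.0323 0.0059] [ 0.4519 -0.1701  0.0255]
steel none
post 543 [0.6274 0.0216 0.051 ] [0.6353 0.0279 0.0673]
plate 0.012065897649562179 ((631.2666015625, 20.984886169433594), (95.47195434570312, 97.4419937133789), 88.85570526123047)
table z -0.00015689956519043813
```

View pics/w1.png

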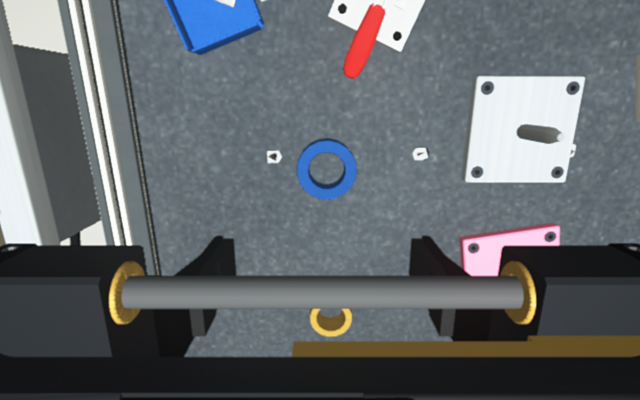

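Request:
drive_tool --plan '[{"rz":-0.003,"x":0.0125,"y":0.004,"z":0.04,"fingers":1.0},{"rz":-0.003,"x":0.0125,"y":0.004,"z":0.09,"fingers":1.0},{"rz":-0.003,"x":0.0125,"y":0.004,"z":0.13,"fingers":1.0},{"rz":-0.003,"x":0.0125,"y":0.004,"z":0.15,"fingers":1.0},{"rz":-0.003,"x":0.0125,"y":0.004,"z":0.165,"fingers":1.0},{"rz":-0.003,"x":0.0125,"y":0.004,"z":0.176,"fingers":1.0},{"rz":-0.003,"x":0.0125,"y":0.004,"z":0.176,"fingers":1.0}]'

```text
validation failed for argument at $.pl...
```

```bash
python3 go.py .450 -.0105 .0735 90
```

```text
t 2.25 pos [ 0.4457 -0.024   0.2502] w 0.0869 F [-0.1 -0.5  0.7]
shift [0.0137 0.0041 0.1767] turn [-0.      0.0001 -0.0034] j [ 0.72  0.   -0.76  1.93  0.    1.21 -0.06]
```

Request:
drive_tool --plan '[{"rx":0.0,"ry":0.0,"rz":-0.003,"x":0.013,"y":0.004,"z":0.04,"fingers":1.0},{"rx":0.0,"ry":0.0,"rz":-0.003,"x":0.013,"y":0.004,"z":0.09,"fingers":1.0},{"rx":0.0,"ry":0.0,"rz":-0.003,"x":0.013,"y":0.004,"z":0.13,"fingers":1.0},{"rx":0.0,"ry":0.0,"rz":-0.003,"x":0.013,"y":0.004,"z":0.155,"fingers":1.0},{"rx":0.0,"ry":0.0,"rz":-0.003,"x":0.013,"y":0.004,"z":0.17,"fingers":1.0},{"rx":0.0,"ry":0.0,"rz":-0.003,"x":0.013,"y":0.004,"z":0.176,"fingers":1.0},{"rx":0.0,"ry":0.0,"rz":-0.003,"x":0.013,"y":0.004,"z":0.176,"fingers":1.0}]'

```text
time: 3.12
ee_pos: [0.4505, -0.0105, 0.0746]
eef_rot: [0.708, 0.706, 0.0, 0.0]
ft_force: [1.0, 0.5, 0.6]
width: 0.0871
```

```bash
python3 go.py .450 -.0105 .0735 90
```

```text
t 3.12 pos [ 0.4505 -0.0105  0.0746] w 0.0871 F [1.  0.5 0.6]
shift [ 0.     -0.0005  0.0011] turn [ 0.0001  0.0001 -0.0003] j [ 0.6   0.3  -0.74  2.09  0.27  0.84 -0.3 ]
```

Request:
drive_tool --plan '[{"rx":0.0,"ry":0.0,"rz":0.0,"x":0.0,"y":0.0,"z":0.0015,"fingers":0.4},{"rx":0.0,"ry":0.0,"rz":0.0,"x":0.0,"y":0.0,"z":0.0015,"fingers":0.4},{"rx":0.0,"ry":0.0,"rz":0.0,"x":0.0,"y":0.0,"z":0.0015,"fingers":0.4},{"rx":0.0,"ry":0.0,"rz":0.0,"x":0.0,"y":0.0,"z":0.0015,"fingers":0.4},{"rx":0.0,"ry":0.0,"rz":0.0,"x":0.0,"y":0.0,"z":0.0015,"fingers":0.4},{"rx":0.0,"ry":0.0,"rz":0.0,"x":0.0,"y":0.0,"z":0.0015,"fingers":0.4}]' --squeeze 25

```text
time: 3.88
ee_pos: [0.4503, -0.0102, 0.0729]
eef_rot: [0.708, 0.707, -0.0, 0.0]
ft_force: [-1.0, -0.2, 3.8]
width: 0.056
```

Request:
drive_tool --plan '[{"rx":0.0,"ry":0.0,"rz":0.0,"x":0.0,"y":0.0,"z":-0.02,"fingers":0.4},{"rx":0.0,"ry":0.0,"rz":0.0,"x":0.0,"y":0.0,"z":-0.06,"fingers":0.4},{"rx":0.0,"ry":0.0,"rz":0.0,"x":0.0,"y":0.0,"z":-0.11,"fingers":0.4},{"rx":0.0,"ry":0.0,"rz":0.0,"x":0.015,"y":0.04,"z":-0.12,"fingers":0.4},{"rx":0.0,"ry":0.0,"rz":0.0,"x":0.025,"y":0.09,"z":-0.12,"fingers":0.4},{"rx":0.0,"ry":0.0,"rz":0.0,"x":0.03,"y":0.14,"z":-0.12,"fingers":0.4},{"rx":0.0,"ry":0.0,"rz":0.0,"x":0.03,"y":0.17,"z":-0.12,"fingers":0.4},{"rx":0.0,"ry":0.0,"rz":0.0,"x":0.03,"y":0.18,"z":-0.12,"fingers":0.4},{"rx":0.0,"ry":0.0,"rz":0.0,"x":0.03,"y":0.18,"z":-0.12,"fingers":0.4},{"rx":0.0,"ry":0.0,"rz":0.0,"x":0.03,"y":0.18,"z":-0.12,"fingers":0.4}]'

```text
time: 5.12
ee_pos: [0.6293, 0.0196, 0.1929]
eef_rot: [0.708, 0.707, -0.0, 0.0]
ft_force: [-0.6, -0.8, -0.5]
width: 0.0559
```

```bash
python3 go.py .630 .0195 .085 90; python3 a.py wrist w2; python3 a.py side d2; python3 a.py scene s2
```

```text
t 5.12 pos [0.6293 0.0196 0.1929] w 0.0559 F [-0.6 -0.8 -0.5]
shift [0.     0.0007 0.1079] turn [-0.0001  0.0001 -0.0002] j [ 0.45  0.52 -0.74  1.54  0.36  1.23 -0.35]
spacer none
bush none
steel none
post 142 [0.6314 0.0264 0.042 ] [0.6381 0.028  0.0537]
plate 0.012074462293992462 ((631.4757690429688, 20.95498275756836), (95.86109161376953, 96.10843658447266), 88.80485534667969)
table z 0.00015961008925469145
spacer none
bush 138 0.025 [ 0.4487 -0.1658  0.0248] [0.0426 0.0435 0.0054] [ 0.448  -0.1682  0.025 ]
steel 321 0.0173 [ 0.4354 -0.3373  0.0169] [0.0512 0.0516 0.0057] [ 0.4343 -0.3396  0.0173]
post 79 [0.6265 0.0156 0.047 ] [0.6344 0.0253 0.0663]
plate 0.011843798185806394 ((628.0704345703125, 18.930145263671875), (99.58039093017578, 98.64704895019531), 89.82341003417969)
post 88 [ 0.6344 -0.1311  0.0472] [ 0.6415 -0.123   0.0673]
plate 0.011771882584097535 ((636.4014282226562, -127.8377685546875), (99.02748107910156, 103.758056640625), 7.447871208190918)
table z -0.0003009880989572056
spacer none
bush 134 0.0253 [ 0.4506 -0.1649  0.0252] [0.0436 0.0432 0.0063] [ 0.4495 -0.1635  0.0253]
steel 182 0.0175 [ 0.436  -0.3363  0.0175] [0.0516 0.0538 0.007 ] [ 0.4349 -0.3344  0.0175]
post 77 [0.6268 0.0204 0.0484] [0.6342 0.0256 0.0676]
plate 0.012293653214215092 ((630.2296752929688, 19.205270767211914), (96.32955169677734, 99.14985656738281), 89.39228057861328)
post 66 [ 0.6356 -0.1263  0.0484] [ 0.6431 -0.1194  0.0681]
plate 0.012269210073788074 ((637.6661987304688, -127.27777099609375), (98.37347412109375, 96.45856475830078), 7.277486801147461)
table z 4.5624200802230064e-05
```

View pics/w2.png

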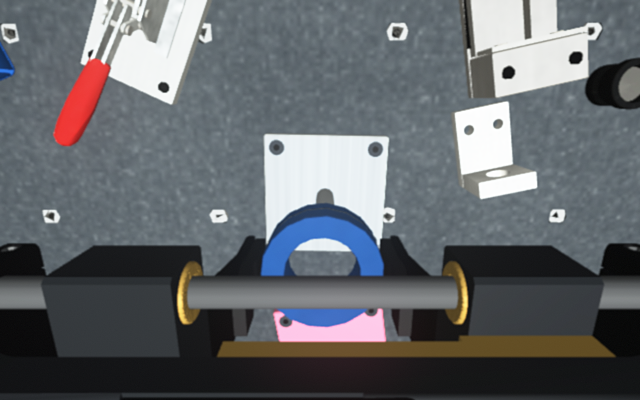

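View pics/s2.png

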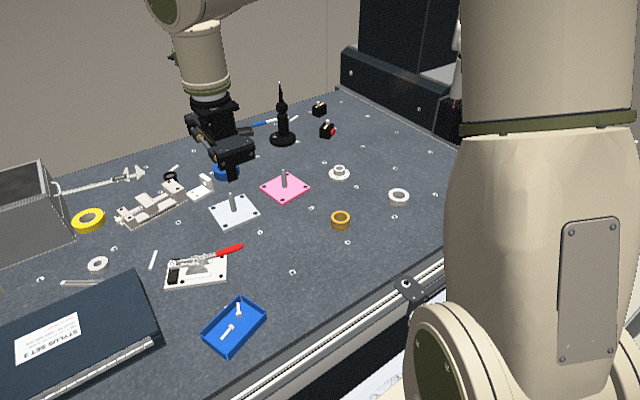

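Request:
drive_tool --plan '[{"rx":0.0,"ry":0.0,"rz":0.0,"x":0.0,"y":0.001,"z":0.02,"fingers":0.4},{"rx":0.0,"ry":0.0,"rz":0.0,"x":0.0,"y":0.001,"z":0.04,"fingers":0.4},{"rx":0.0,"ry":0.0,"rz":0.0,"x":0.0,"y":0.001,"z":0.06,"fingers":0.4},{"rx":0.0,"ry":0.0,"rz":0.0,"x":0.0,"y":0.001,"z":0.08,"fingers":0.4},{"rx":0.0,"ry":0.0,"rz":0.0,"x":0.0,"y":0.001,"z":0.095,"fingers":0.4},{"rx":0.0,"ry":0.0,"rz":0.0,"x":0.0,"y":0.001,"z":0.1,"fingers":0.4},{"rx":0.0,"ry":0.0,"rz":0.0,"x":0.0,"y":0.001,"z":0.103,"fingers":0.4},{"rx":0.0,"ry":0.0,"rz":0.0,"x":0.0,"y":0.001,"z":0.105,"fingers":0.4},{"rx":0.0,"ry":0.0,"rz":0.0,"x":0.0,"y":0.001,"z":0.105,"fingers":0.4}]'

```text
time: 6.4
ee_pos: [0.6314, 0.0195, 0.0881]
eef_rot: [0.708, 0.707, 0.0, 0.0]
ft_force: [-0.6, 0.0, 0.0]
width: 0.0561
```

```bash
python3 go.py .630 .0195 .085 90; python3 a.py side d3|head -1;python3 -c "
import cv2
a=cv2.imread('pics/d3.png')[130:250,250:430]
cv2.imwrite('pics/z3.png',cv2.resize(a,None,fx=4,fy=4,interpolation=cv2.INTER_CUBIC))"
```

```text
t 6.4 pos [0.6314 0.0195 0.0881] w 0.0561 F [-0.6  0.   0. ]
shift [-0.     -0.0014  0.0031] turn [ 0.0001  0.     -0.0003] j [ 0.41  0.63 -0.69  1.61  0.45  1.06 -0.41]
spacer none
```

View pics/z3.png

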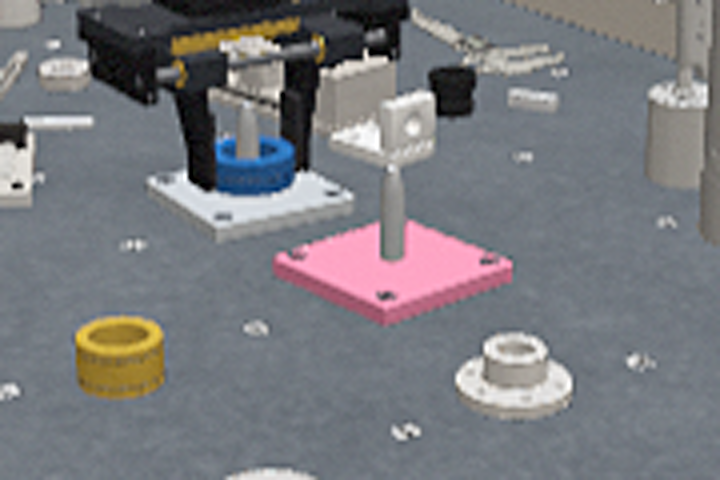

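The post (around (312,160) in the full side view) stands up through the blue ring, which hovers about 3 mm above the plate. I'll lower it slowly until the force rises.

Request:
drive_tool --plan '[{"rx":0.0,"ry":0.0,"rz":0.0,"x":0.0,"y":0.0,"z":0.001,"fingers":0.4},{"rx":0.0,"ry":0.0,"rz":0.0,"x":0.0,"y":0.0,"z":0.002,"fingers":0.4},{"rx":0.0,"ry":0.0,"rz":0.0,"x":0.0,"y":0.0,"z":0.0025,"fingers":0.4},{"rx":0.0,"ry":0.0,"rz":0.0,"x":0.0,"y":0.0,"z":0.0025,"fingers":0.4}]'

```text
time: 6.95
ee_pos: [0.6312, 0.0196, 0.0852]
eef_rot: [0.708, 0.707, -0.0, 0.0]
ft_force: [-0.7, -0.9, -0.0]
width: 0.0562
```

Request:
drive_tool --plan '[{"rx":0.0,"ry":0.0,"rz":0.0,"x":0.0,"y":0.0,"z":0.0005,"fingers":0.4},{"rx":0.0,"ry":0.0,"rz":0.0,"x":0.0,"y":0.0,"z":0.0005,"fingers":0.4},{"rx":0.0,"ry":0.0,"rz":0.0,"x":0.0,"y":0.0,"z":0.001,"fingers":0.4},{"rx":0.0,"ry":0.0,"rz":0.0,"x":0.0,"y":0.0,"z":0.001,"fingers":0.4}]'

```text
time: 7.45
ee_pos: [0.6313, 0.0197, 0.0849]
eef_rot: [0.708, 0.707, -0.0, 0.0]
ft_force: [-3.5, -1.6, 7.4]
width: 0.0564
```

Request:
drive_tool --plan '[{"rx":0.0,"ry":0.0,"rz":0.0,"x":0.0,"y":0.0,"z":0.0,"fingers":0.9},{"rx":0.0,"ry":0.0,"rz":0.0,"x":0.0,"y":0.0,"z":0.0,"fingers":0.9},{"rx":0.0,"ry":0.0,"rz":0.0,"x":0.0,"y":0.0,"z":0.0,"fingers":0.9},{"rx":0.0,"ry":0.0,"rz":0.0,"x":0.0,"y":0.0,"z":0.0,"fingers":0.9},{"rx":0.0,"ry":0.0,"rz":0.0,"x":0.0,"y":0.0,"z":-0.03,"fingers":0.9},{"rx":0.0,"ry":0.0,"rz":0.0,"x":0.0,"y":0.0,"z":-0.08,"fingers":0.9},{"rx":0.0,"ry":0.0,"rz":0.0,"x":0.0,"y":0.0,"z":-0.13,"fingers":0.9},{"rx":0.0,"ry":0.0,"rz":0.0,"x":0.0,"y":0.0,"z":-0.14,"fingers":0.9}]'

```text
time: 8.45
ee_pos: [0.6325, 0.0201, 0.2281]
eef_rot: [0.708, 0.707, 0.002, 0.002]
ft_force: [-0.3, -0.3, -1.2]
width: 0.0784
```

```bash
python3 go.py .450 -.166 .2 90; python3 a.py side d4; python3 a.py wrist w4
python3 - <<'E'
import numpy as np
for t in ['d4','w4']:
    z=np.load(t+'.npz');P=z['P'];c=z['col'].astype(int)
    m=(z['d']>0)&(c[...,2]>c[...,0]+50)&(np.hypot(P[...,0]-.631,P[...,1]-.02)<.05)
    q=P[m];top=q[q[:,2]>.029]; print(t,len(q),np.percentile(q[:,2],[1,50,99]),(top.min(0)+top.max(0))/2,np.ptp(top,0)) if len(top) else print(t,len(q))
    if len(top): A=np.c_[top[:,:2]-top[:,:2].mean(0),np.ones(len(top))]; t2=top[abs(top[:,2]-np.median(top[:,2]))<.002]; A=np.c_[t2[:,:2]-t2[:,:2].mean(0),np.ones(len(t2))]; print('tilt',np.linalg.lstsq(A,t2[:,2],rcond=None)[0])
E
```

```text
t 8.45 pos [0.6325 0.0201 0.2281] w 0.0784 F [-0.3 -0.3 -1.2]
shift [-0.1864 -0.1824  0.0271] turn [ 0.0009 -0.     -0.0002] j [ 0.46  0.49 -0.75  1.49  0.35  1.29 -0.34]
spacer none
bush 138 0.025 [ 0.449  -0.1665  0.0249] [0.0421 0.0442 0.0058] [ 0.4485 -0.1682  0.025 ]
steel 324 0.0173 [ 0.4351 -0.3376  0.0173] [0.0523 0.0523 0.0066] [ 0.4343 -0.3398  0.0173]
post 194 [0.6258 0.0129 0.0389] [0.6533 0.044  0.0662]
plate 0.012002144757179202 ((628.1400756835938, 16.904338836669922), (99.54483032226562, 98.4426040649414), 86.6362533569336)
post 87 [ 0.6345 -0.1311  0.0473] [ 0.6421 -0.1243  0.0666]
plate 0.011770292332031366 ((635.9633178710938, -126.84200286865234), (97.66230010986328, 99.71023559570312), 8.06887435913086)
table z -0.00029876619910912394
spacer none
bush none
steel none
post 2493 [0.6315 0.0208 0.0366] [0.6591 0.0472 0.0677]
plate 0.012109082856331742 ((631.5529174804688, 20.829368591308594), (96.18952178955078, 96.17472839355469), 88.90440368652344)
post 81 [ 0.6397 -0.1205  0.0341] [ 0.6462 -0.1185  0.0393]
plate 0.012001739732279219 ((639.6368408203125, -122.24371337890625), (38.025753021240234, 101.35572052001953), 89.27516174316406)
table z 0.000135520346104534
d4 247 [0.01626182 0.02943221 0.03498411] [0.62650676 0.0162408  0.03230786] [0.05359711 0.05547131 0.00632912]
tilt [0.00579361 0.00459946 0.03349386]
w4 2109 [0.0286528  0.03393522 0.03564472] [0.63089514 0.01927611 0.03301501] [0.0544866  0.05497608 0.00668582]
tilt [ 0.0018198  -0.00025236  0.03396604]
```

View pics/w4.png

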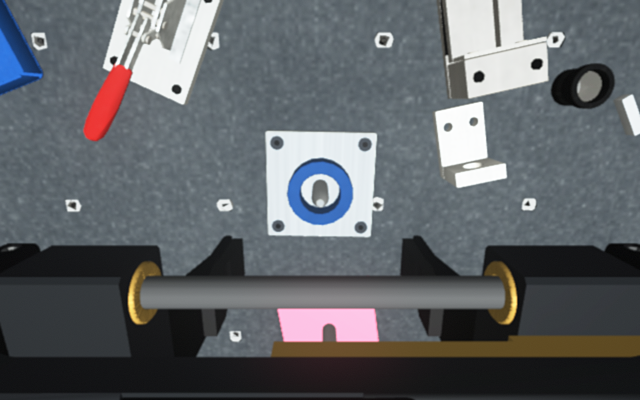

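View pics/d4.png

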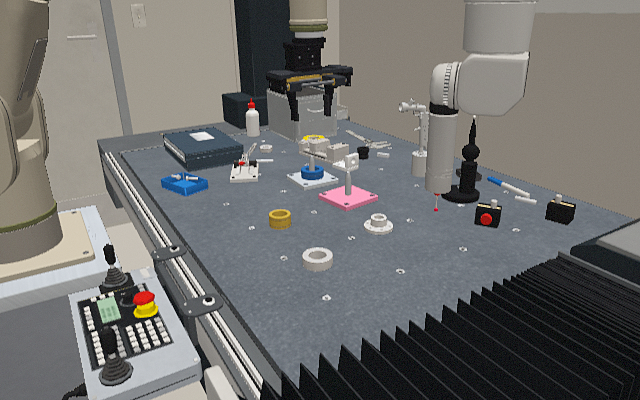

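Request:
drive_tool --plan '[{"rx":0.0,"ry":0.0,"rz":0.0,"x":-0.186,"y":-0.181,"z":0.03,"fingers":0.9},{"rx":0.0,"ry":0.0,"rz":0.0,"x":-0.186,"y":-0.181,"z":0.03,"fingers":0.9},{"rx":0.0,"ry":0.0,"rz":0.0,"x":-0.186,"y":-0.181,"z":0.03,"fingers":0.9},{"rx":0.0,"ry":0.0,"rz":0.0,"x":-0.186,"y":-0.181,"z":0.03,"fingers":0.9},{"rx":0.0,"ry":0.0,"rz":0.0,"x":-0.186,"y":-0.181,"z":0.03,"fingers":0.9},{"rx":0.0,"ry":0.0,"rz":0.0,"x":-0.186,"y":-0.181,"z":0.03,"fingers":0.9},{"rx":0.0,"ry":0.0,"rz":0.0,"x":-0.186,"y":-0.181,"z":0.03,"fingers":0.9},{"rx":0.0,"ry":0.0,"rz":0.0,"x":-0.186,"y":-0.181,"z":0.03,"fingers":0.9}]'

```text
time: 9.55
ee_pos: [0.4509, -0.1648, 0.1942]
eef_rot: [0.707, 0.707, 0.0, -0.0]
ft_force: [-0.0, 0.2, 0.3]
width: 0.0782
```

```bash
python3 go.py .4505 -.166 .0735 90; python3 a.py wrist w5
```

```text
t 9.55 pos [ 0.4509 -0.1648  0.1942] w 0.0782 F [-0.   0.2  0.3]
shift [-0.0013 -0.0004  0.1207] turn [ 0.0001 -0.0001  0.0002] j [ 0.96  0.16 -0.75  1.92  0.12  1.1   0.16]
spacer none
bush 1349 0.0257 [ 0.4519 -0.1635  0.0251] [0.0424 0.0433 0.0061] [ 0.4521 -0.1629  0.0257]
steel none
post 946 [ 0.6356 -0.1255  0.0506] [ 0.6424 -0.1192  0.0672]
plate 0.012058539699491784 ((639.7518920898438, -126.28236389160156), (97.47042083740234, 96.16629028320312), 8.207151412963867)
table z -0.00013586544653904076
```

View pics/w5.png

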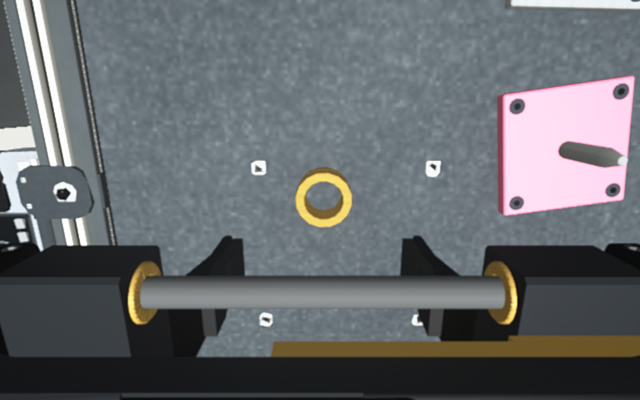

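Request:
drive_tool --plan '[{"rx":0.0,"ry":0.0,"rz":0.0,"x":0.0005,"y":0.0005,"z":0.04,"fingers":0.9},{"rx":0.0,"ry":0.0,"rz":0.0,"x":0.0005,"y":0.0005,"z":0.08,"fingers":0.9},{"rx":0.0,"ry":0.0,"rz":0.0,"x":0.0005,"y":0.0005,"z":0.105,"fingers":0.9},{"rx":0.0,"ry":0.0,"rz":0.0,"x":0.0005,"y":0.0005,"z":0.115,"fingers":0.9},{"rx":0.0,"ry":0.0,"rz":0.0,"x":0.0005,"y":0.0005,"z":0.12,"fingers":0.9},{"rx":0.0,"ry":0.0,"rz":0.0,"x":0.0005,"y":0.0005,"z":0.12,"fingers":0.9}]'

```text
time: 10.35
ee_pos: [0.451, -0.1656, 0.0748]
eef_rot: [0.708, 0.707, 0.0, 0.0]
ft_force: [-0.2, -0.4, -0.3]
width: 0.0782
```

Request:
drive_tool --plan '[{"rx":0.0,"ry":0.0,"rz":0.0,"x":0.001,"y":0.0,"z":0.0,"fingers":0.3},{"rx":0.0,"ry":0.0,"rz":0.0,"x":0.001,"y":0.0,"z":0.0,"fingers":0.3},{"rx":0.0,"ry":0.0,"rz":0.0,"x":0.001,"y":0.0,"z":0.0,"fingers":0.3},{"rx":0.0,"ry":0.0,"rz":0.0,"x":0.001,"y":0.0,"z":0.0,"fingers":0.3},{"rx":0.0,"ry":0.0,"rz":0.0,"x":0.001,"y":0.0,"z":0.0,"fingers":0.3},{"rx":0.0,"ry":0.0,"rz":0.0,"x":0.001,"y":0.0,"z":0.0,"fingers":0.3},{"rx":0.0,"ry":0.0,"rz":0.0,"x":0.001,"y":0.0,"z":0.0,"fingers":0.3}]' --squeeze 25

```text
time: 11.22
ee_pos: [0.4506, -0.1647, 0.0743]
eef_rot: [0.708, 0.707, 0.0, 0.0]
ft_force: [-0.5, -1.0, 2.9]
width: 0.0436
```

```bash
python3 go.py .631 .0195 .2 90
```

```text
t 11.22 pos [ 0.4506 -0.1647  0.0743] w 0.0436 F [-0.5 -1.   2.9]
shift [ 0.1845  0.1802 -0.1257] turn [ 0.      0.     -0.0002] j [ 0.88  0.35 -0.7   2.02  0.3   0.87  0.02]
```

Request:
drive_tool --plan '[{"rx":0.0,"ry":0.0,"rz":0.0,"x":0.0,"y":0.0,"z":-0.02,"fingers":0.3},{"rx":0.0,"ry":0.0,"rz":0.0,"x":0.0,"y":0.0,"z":-0.07,"fingers":0.3},{"rx":0.0,"ry":0.0,"rz":0.0,"x":0.0,"y":0.0,"z":-0.12,"fingers":0.3},{"rx":0.0,"ry":0.0,"rz":0.0,"x":0.04,"y":0.04,"z":-0.13,"fingers":0.3},{"rx":0.0,"ry":0.0,"rz":0.0,"x":0.08,"y":0.08,"z":-0.13,"fingers":0.3},{"rx":0.0,"ry":0.0,"rz":0.0,"x":0.12,"y":0.12,"z":-0.13,"fingers":0.3},{"rx":0.0,"ry":0.0,"rz":0.0,"x":0.16,"y":0.16,"z":-0.13,"fingers":0.3},{"rx":0.0,"ry":0.0,"rz":0.0,"x":0.18,"y":0.176,"z":-0.13,"fingers":0.3},{"rx":0.0,"ry":0.0,"rz":0.0,"x":0.1845,"y":0.1805,"z":-0.13,"fingers":0.3},{"rx":0.0,"ry":0.0,"rz":0.0,"x":0.1845,"y":0.1805,"z":-0.13,"fingers":0.3},{"rx":0.0,"ry":0.0,"rz":0.0,"x":0.1845,"y":0.1805,"z":-0.13,"fingers":0.3}]'

```text
time: 12.6
ee_pos: [0.6308, 0.0179, 0.2042]
eef_rot: [0.708, 0.706, -0.0, 0.0]
ft_force: [0.2, -0.1, -1.2]
width: 0.0431
```

```bash
python3 go.py .631 .0195 .1083 90; python3 a.py wrist w6 >/dev/null
```

```text
t 12.6 pos [0.6308 0.0179 0.2042] w 0.0431 F [ 0.2 -0.1 -1.2]
shift [0.0017 0.0002 0.0959] turn [-0.      0.0002 -0.0005] j [ 0.48  0.52 -0.79  1.52  0.38  1.26 -0.36]
```

View pics/w6.png

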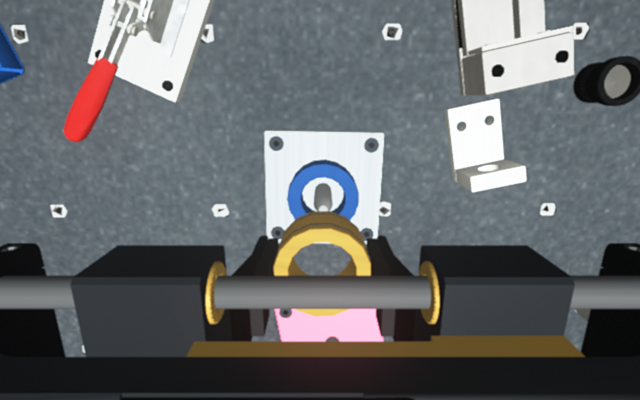

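Request:
drive_tool --plan '[{"rx":0.0,"ry":0.0,"rz":0.0,"x":0.001,"y":0.0,"z":0.02,"fingers":0.3},{"rx":0.0,"ry":0.0,"rz":0.0,"x":0.001,"y":0.0,"z":0.04,"fingers":0.3},{"rx":0.0,"ry":0.0,"rz":0.0,"x":0.001,"y":0.0,"z":0.06,"fingers":0.3},{"rx":0.0,"ry":0.0,"rz":0.0,"x":0.001,"y":0.0,"z":0.075,"fingers":0.3},{"rx":0.0,"ry":0.0,"rz":0.0,"x":0.001,"y":0.0,"z":0.085,"fingers":0.3},{"rx":0.0,"ry":0.0,"rz":0.0,"x":0.001,"y":0.0,"z":0.09,"fingers":0.3},{"rx":0.0,"ry":0.0,"rz":0.0,"x":0.001,"y":0.0,"z":0.092,"fingers":0.3},{"rx":0.0,"ry":0.0,"rz":0.0,"x":0.001,"y":0.0,"z":0.093,"fingers":0.3},{"rx":0.0,"ry":0.0,"rz":0.0,"x":0.001,"y":0.0,"z":0.093,"fingers":0.3}]'

```text
time: 13.78
ee_pos: [0.6314, 0.0206, 0.1116]
eef_rot: [0.708, 0.707, 0.0, 0.0]
ft_force: [0.6, 0.5, -0.4]
width: 0.0433
```

```bash
python3 go.py .631 .0195 .1083 90; python3 a.py side d7 >/dev/null;python3 -c "
import cv2
a=cv2.imread('pics/d7.png')[110:230,250:430]
cv2.imwrite('pics/z7.png',cv2.resize(a,None,fx=4,fy=4,interpolation=cv2.INTER_CUBIC))"
```

```text
t 13.78 pos [0.6314 0.0206 0.1116] w 0.0433 F [ 0.6  0.5 -0.4]
shift [-0.0011 -0.0004  0.0033] turn [ 0.0001  0.     -0.0003] j [ 0.45  0.62 -0.74  1.6   0.46  1.1  -0.41]
```

View pics/z7.png

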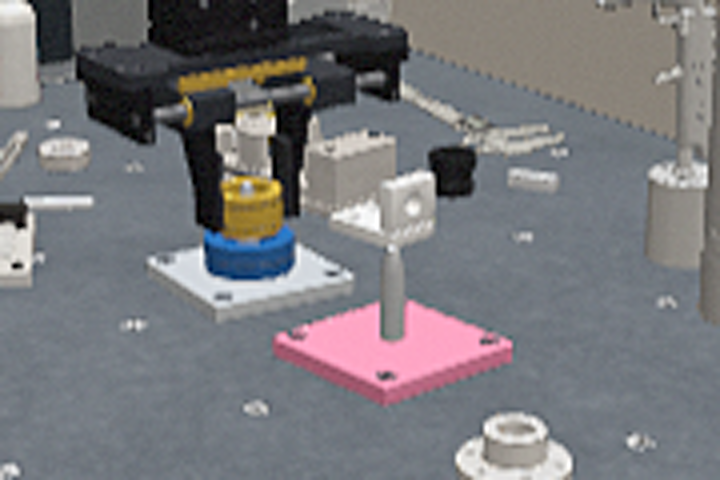

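The bush is on the post, whose tip shows in its bore, and it is just above the spacer at about (312,162) in the full side image. I'll lower it slowly.

Request:
drive_tool --plan '[{"rx":0.0,"ry":0.0,"rz":0.0,"x":0.0,"y":0.0,"z":0.001,"fingers":0.3},{"rx":0.0,"ry":0.0,"rz":0.0,"x":0.0,"y":0.0,"z":0.002,"fingers":0.3},{"rx":0.0,"ry":0.0,"rz":0.0,"x":0.0,"y":0.0,"z":0.0025,"fingers":0.3},{"rx":0.0,"ry":0.0,"rz":0.0,"x":0.0,"y":0.0,"z":0.0025,"fingers":0.3},{"rx":0.0,"ry":0.0,"rz":0.0,"x":0.0,"y":0.0,"z":0.0025,"fingers":0.3}]'

```text
time: 14.45
ee_pos: [0.6313, 0.0206, 0.1088]
eef_rot: [0.708, 0.707, -0.0, 0.0]
ft_force: [-0.1, 0.2, -1.5]
width: 0.0436
```

Request:
drive_tool --plan '[{"rx":0.0,"ry":0.0,"rz":0.0,"x":0.0,"y":0.0,"z":0.0005,"fingers":0.3},{"rx":0.0,"ry":0.0,"rz":0.0,"x":0.0,"y":0.0,"z":0.001,"fingers":0.3},{"rx":0.0,"ry":0.0,"rz":0.0,"x":0.0,"y":0.0,"z":0.001,"fingers":0.3}]'

```text
time: 14.82
ee_pos: [0.6313, 0.0206, 0.1084]
eef_rot: [0.708, 0.707, -0.0, 0.0]
ft_force: [-2.4, 0.3, 6.1]
width: 0.0435
```

Request:
drive_tool --plan '[{"rx":0.0,"ry":0.0,"rz":0.0,"x":0.0,"y":0.0,"z":0.0,"fingers":0.9},{"rx":0.0,"ry":0.0,"rz":0.0,"x":0.0,"y":0.0,"z":0.0,"fingers":0.9},{"rx":0.0,"ry":0.0,"rz":0.0,"x":0.0,"y":0.0,"z":0.0,"fingers":0.9},{"rx":0.0,"ry":0.0,"rz":0.0,"x":0.0,"y":0.0,"z":0.0,"fingers":0.9},{"rx":0.0,"ry":0.0,"rz":0.0,"x":0.0,"y":0.0,"z":-0.03,"fingers":0.9},{"rx":0.0,"ry":0.0,"rz":0.0,"x":0.0,"y":0.0,"z":-0.08,"fingers":0.9},{"rx":0.0,"ry":0.0,"rz":0.0,"x":0.0,"y":0.0,"z":-0.12,"fingers":0.9},{"rx":0.0,"ry":0.0,"rz":0.0,"x":0.0,"y":0.0,"z":-0.13,"fingers":0.9},{"rx":0.0,"ry":0.0,"rz":0.0,"x":0.0,"y":0.0,"z":-0.13,"fingers":0.9}]'

```text
time: 15.95
ee_pos: [0.6313, 0.0205, 0.2378]
eef_rot: [0.708, 0.707, 0.0, 0.0]
ft_force: [-0.4, 0.2, -0.5]
width: 0.0782
```

```bash
python3 a.py side d8|sed -n 3p; python3 a.py wrist w8>/dev/null
python3 - <<'E'
import numpy as np,cv2
z=np.load('w8.npz');P=z['P'];c=z['col'].astype(int);ok=z['d']>0
rr=np.hypot(P[...,0]-.631,P[...,1]-.02)
for n,m,h in [('bush',(c[...,0]>c[...,2]+50)&(rr<.04),.060),('spacer',(c[...,2]>c[...,0]+50)&(rr<.05),.034)]:
    q=P[m&ok];t=q[abs(q[:,2]-h)<.003]; A=np.c_[t[:,:2]-t[:,:2].mean(0),np.ones(len(t))]
    print(n,len(q),len(t),(t.min(0)+t.max(0))/2,np.ptp(t,0),'tilt,h',np.linalg.lstsq(A,t[:,2],rcond=None)[0])
a=cv2.imread('pics/d8.png')[110:280,230:430]; a=cv2.resize(a,None,fx=2.2,fy=2.2)
b=cv2.imread('pics/w8.png')[100:270,220:420]; b=cv2.resize(b,None,fx=1.75,fy=2.2)[:,:350]
cv2.imwrite('pics/z8.png',np.hstack([a,b]))
E
```

```text
steel 323 0.0174 [ 0.435  -0.3386  0.017 ] [0.0513 0.052  0.0059] [ 0.4345 -0.3397  0.0174]
bush 4374 1209 [0.63099041 0.02185028 0.05954614] [0.04209636 0.04288163 0.0049416 ] tilt,h [0.00437813 0.0016131  0.05982493]
spacer 611 579 [0.63104262 0.02401455 0.03373776] [0.05439056 0.04521285 0.00546506] tilt,h [ 0.00342369 -0.00155835  0.03390319]
```

View pics/z8.png

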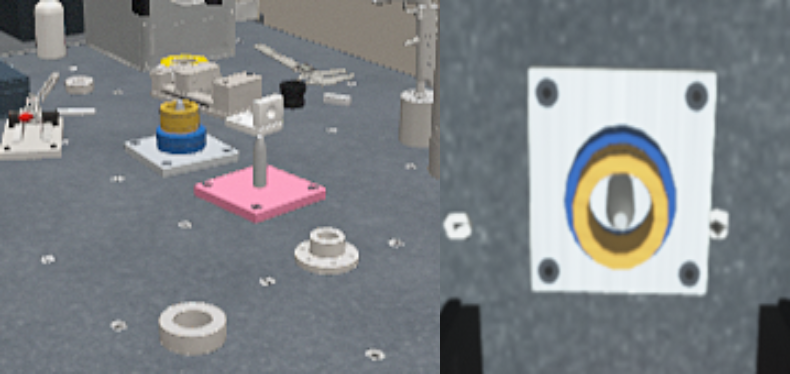

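Bush top is at 59.8 mm (60 expected) and spacer top at 33.9 mm (34 expected). Both are level with the post through them, and the steel ring hasn't moved.

```bash
python3 -c "
from bench import workorder; print(workorder.close_job())"
```

```text
the job is handed in; nothing more can be done
None
```

I threaded the blue spacer over the post of the aluminium fixture and lowered it onto the plate. Then I threaded the brass bush over the same post and lowered it onto the spacer. I held each ring until the force showed contact (about 7 N for the spacer, 6 N for the bush) before letting go. The job was handed in at about 16 s.

Last checks, from the wrist and side cameras:

- **Heights:** the spacer top is at 33.9 mm (34 expected) and the bush top at 59.8 mm (60 expected). Both are level to within 0.3°.
- **Fit:** the post shows through both bores, and the gripper is clear at 0.24 m.
- **Steel ring:** it is still where it lay, within about 1 mm of the earlier readings.

No check failed. The cameras disagreed by up to about 5 mm on positions, well inside the 8–10 mm bore clearance. Two move calls were refused with a format error, apparently over how I wrote the rows, and nothing moved on those calls.

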